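Clamp shut the clip-top canister

TASK

Close up the storage canister on the display stand: bring its hinged wooden lid all the way down, then take the wire bail that hangs in front of it and swing it up and over the hump on the lid until it snaps past the top and clamps the lid shut. Let go of it, and do not push or knock over the goods standing around it.

Things in the scene. Friction and masses are not known exactly. Their poses are not given: they have to be found in the camera images.
- stand: Fixed display stand: wooden plinth 400 mm wide (its y), 185 deep, 75 tall, with a white ceramic canister (110 mm across, rim 190 mm above the table) fixed at its middle. Origin: on the table under the canister's axis; z up; -x is the front, towards the robot, where the bail hangs; the lid hinges at the +x side. A turner and a ladle hang from its rail at y = +-135 mm, down to z = 220 mm.
- rail_mid (a point): Middle of the 14 mm steel rail above the canister, along the stand's y between posts at y = +-185 mm; 370 mm above the table, 5 mm in front of the canister's axis. A vertical gripper strikes it as the bail is clamped: lean the tool back 25 to 40 degrees, fingers pointing down and away (to the stand's +x), gripper body in front of the rail.
- lid (a joint): Lid angle about a level axis along the stand's y through lid_hinge; 0 = fully shut, growing as its front edge rises (rad). Starts ajar at 0.35 to 0.75. The hinge is stiff (0.25 N m, about 2 N at the tab): the lid stays where it is left. Wooden disc 110 mm across, 12 mm thick; on its top, 33 mm in front of its middle, a half-round hump along y, radius 20, 80 mm long, rising 31 mm above the lid.
- lid_hinge (a point): On the lid's hinge axis: 60 mm behind the canister's axis (+x of the stand), 190 mm above the table.
- lid_tab (a point): Centre of the lid's front pull tab, a wooden tongue 30 mm wide (y), 10 mm thick, standing 25 mm out from the lid's edge, its tip 11 mm ahead of this point. In the lid's own axes it lies 129 mm from lid_hinge along -x (outward) and 6.5 mm along z (outer face). Can be pinched across its 30 mm width and swung about lid_hinge.
- bail (a joint): Bail angle about a level axis along the stand's y through bail_pivot; 0 = clamped, at its stop, leaning 0.134 rad past upright to the rear (+x); grows as it swings forward and down (1.70 = level, pointing to the stand's -x). Starts at 1.45 to 1.85, stays where left (0.07 N m). From 0.45 to 0.20 its roller climbs the shut lid's hump; past 0.20 a spring drives it to 0.
- bail_pivot (a point): On the bail's pivot axis, midway between its two wire arms (122 mm apart, outside the lid): 30 mm in front of the canister's axis (-x of the stand), 164 mm above the table. The bail's spring-loaded steel roller lies 68 mm from this axis. Climbing the hump takes about 0.6 N m (6 N at the tab), and as much to open it again.
- bail_tab (a point): Grip point in the bail's steel thumb tab, a flat plate 30 mm wide (y), 7 mm thick, 40 mm long: 100 mm from the pivot axis, the plate reaching from 77 to 117 mm from it. Axes of the bail: z outward from the pivot, x the tab's thin direction. Can be pinched across its width and swung about bail_pivot, but it creeps in the jaws as it turns: regrip every 0.5 rad or so.
- tumbler: Bystander, loose: green glass tumbler, 66 mm wide, 85 mm tall, on the stand's plinth at the canister's left or right. Origin: centre of its underside. Leave it alone.
- cup: Bystander, loose: blue ceramic cup, 68 mm wide, 75 mm tall, on the stand's plinth on the other side. Origin: centre of its underside. Leave it alone.
- bowl: Bystander, loose: white bowl, 130 mm wide, 55 mm tall, on the table. Origin: centre of its underside. Leave it alone.
- detergent: Bystander, loose: white plastic bottle, 72 mm wide, 190 mm tall, on the table. Origin: centre of its underside. Leave it alone.
- polish_can: Bystander, loose: aluminium spray can, 56 mm wide, 150 mm tall, on the table. Origin: centre of its underside. Leave it alone.
- mug: Bystander, loose: terracotta mug, 80 mm wide, 90 mm tall, on the table. Origin: centre of its underside. Leave it alone.
- jam_jar: Bystander, loose: glass screw-top jar, 76 mm wide, 100 mm tall, on the table. Origin: centre of its underside. Leave it alone.

How it is judged:
On the way, in this order (a step that is already met when the one before it is completed fails the run):
1. the lid has been brought down shut (value of joint lid below 0.1 rad), for 0.2 s.
2. the bail has been swung over center and clamps the shut lid (value of joint bail below 0.08 rad and value of joint lid below 0.03 rad), for 0.2 s.
At the end, for the whole second after the job is handed in: The lid is shut (lid angle under 0.03 rad) and the bail is over center on it (bail angle under 0.08 rad) (all of step 2); the robot touches nothing.
It fails at once if the tumbler or the cup beside the canister was pushed more than 40 mm or tipped over (distance of any of tumbler, cup from where it was at the start of the episode above 0.04 m or angle between any of tumbler, cup's own z axis and vertical above 0.5 rad).
It fails at once if another of the goods around was pushed more than 40 mm or tipped over (distance of any of bowl, detergent, polish_can, mug, jam_jar from where it was at the start of the episode above 0.04 m or angle between any of bowl, detergent, polish_can, mug, jam_jar's own z axis and vertical above 0.5 rad).
It also fails if it takes over 58 s, if anything falls off the work surface, if the arm or the gripper's body presses on something with over 40 N, if the wrist force passes 120 N, or if a joint passes its speed limit or range.

ROBOT

A 6-joint arm with a two-finger parallel gripper is mounted at the origin on the work surface. World frame = base frame: x ahead of the robot, y to its left, z up, the work surface at z = 0. Lengths are in m, angles in rad, forces in N, time in s.
With the tool pointing down it reaches from about 0.35 to 0.875 m from the base axis. Payload 4.2 kg.
Tool frame: the origin (TCP) lies at the very end of the fingers, on their centre line; the grasp point (between the pads) lies 19 mm behind it; y points along the fingers, z is the direction in which the jaws open and shut, and the axes are right-handed (so a half turn about y gives the same grasp; the last joint's range is limited). The gripper opens to 85 mm and grips with 20 to 120 N. Pads are 22 mm wide; open, the fingers measure 114 mm over their backs; the gripper's body (76 mm by 85 mm) begins 54 mm behind the grasp point. The pads swing forward as they close: fully open they stand 13 mm farther back than shut.
Start: joints at [1.604, 0.385, 0.008, 0, -1.194, -0.259], TCP at [0.14, 0.609, 0.231] pointing down, gripper open.
Joint ranges: [-3.14, 3.14], [-1.21, 2.06], [-1.07, 1.41], [-3.16, 2.05], [-2.99, -0.16], [-3.1, 3.1]. Speed limits (rad/s): [2.79, 2.79, 3.14, 3.14, 3.14, 3.14].

INTERFACE

Orientations are given as a unit quaternion [w, x, y, z].
In Python, from workcell import r, capture, camera_params, job gives the robot as it stands.
- The arm moves only by the shell command python3 -m pendant 'ROWS' [FORCE]. ROWS is JSON, one flat list of numbers, 7 for each row, row after row: the turn, a rotation vector about the world's x, y, z in degrees, then the shift along the world's x, y, z in mm, then the gripper command: -1 is fully open, 1 is shut, values between are in proportion. A call has 1 to 10 rows; each row is the pose to reach, as a shift and turn from the pose measured when the call began; what a row does not reach only later rows make up. A row lasts 1/12 s, in which the tool goes at most 41.7 mm and 7.16 degrees, less where a joint would pass 70% of its speed; a pose out of reach is approached as far as the arm can. A call with a gripper value outside its range is refused whole. The fingers move at their own pace and stop on an object; FORCE is the grip in N (left out, the last holds). Time passes only in rows, so rows that repeat a pose let the fingers close. It gives the time, the measured TCP pose, the force and the opening at its end, in the units of the state.
- r.read_state(): the state, without advancing time (a new reading comes with each control period).
- capture(name): name is "scene" or "top" or "wrist"; returns (picture, depth): 420x560x3 uint8, blue, green, red; 420x560 float32, m along the optical axis (not along the pixel's ray), 0 where there is no reading.
- camera_params(name): a dict with "fx", "fy", "cx", "cy" (pixels), "origin" and "orientation" of the camera in the world; the wrist camera has in their place "mount" (4x4, takes a point from camera to tool coordinates, whose origin is the TCP and whose axes are the tool frame's). Camera axes: x right, y down, z forward; pixel columns grow to the right and rows downward; lengths in m; the calibration is good to about 2 mm. A picture is of the moment at which its call begins: read the wrist's pose just before it. camera_params takes no time and is no camera call.
- job.hand_in(): hands the job in, once; it reports no verdict.
The state is a dict: "t": time; "qpos": joint angles; "qvel": joint speeds; "joint_torque": joint torques, N m; "position": TCP position; "orientation": TCP orientation; "wrist_force": force on the tool from outside, world axes, zero at the start; "torque": the same for the moment, N m; "grip_width": finger opening in m.
Only numpy, scipy, OpenCV 4.12 (cv2) and the standard library are available. Lean on these libraries where they do the work, as an engineer would, in place of code of your own. Each camera call takes 0.05 s, during which the arm holds its last target.

## Working session

There is one attempt and no reset: what is moved stays moved. The work goes in short steps, Python scripts to look and compute and a shell command to move; the robot and the scene stay as the last step left them, time stands still between calls to the robot, and variables do not carry over. Pictures are saved under pics/ and viewed, and the job is handed in when it is done.

```bash
ls; mkdir -p pics; python3 - <<'E'
from workcell import r, capture, camera_params, job
import cv2,numpy as np
s=r.read_state();print(s)
for n in("scene","top","wrist"):
    p,d=capture(n);cv2.imwrite(f"pics/a_{n}.png",p);np.save(f"pics/a_{n}.npy",d);print(n,camera_params(n))
E
```

```text
pics
{'t': 0.0, 'qpos': array([ 1.60362093e+00,  3.85559823e-01,  6.58241036e-03, -4.80837080e-04,
       -1.19400193e+00, -2.58600300e-01]), 'qvel': array([-4.94984503e-05, -4.65361694e-04,  5.02395651e-04, -9.95807155e-04,
        3.87288286e-04, -7.18585262e-04]), 'joint_torque': array([-2.05666447e-04, -3.92290235e+01,  1.88403118e+01,  4.18633953e+00,
       -4.72061976e-03, -3.25385457e-06]), 'position': array([0.13977023, 0.60855354, 0.23020532]), 'orientation': array([ 0.07976087, -0.07967234, -0.70181192,  0.70338507]), 'wrist_force': array([-0.01595596, -0.44764615,  0.16160654]), 'torque': array([ 0.0183774 , -0.0374008 ,  0.02277055]), 'grip_width': 0.08567580255996513}
scene {'fx': 441.13051438190473, 'fy': 441.13051438190473, 'cx': 280.7675693569521, 'cy': 198.50726244143559, 'origin': array([ 1.42017634, -0.15811915,  1.41304393]), 'orientation': array([-0.25437827,  0.73274744,  0.5955318 , -0.20908074])}
top {'fx': 419.26005587147216, 'fy': 419.26005587147216, 'cx': 279.53485262898937, 'cy': 209.3200821206244, 'origin': array([0.45431038, 0.01584637, 1.37033918]), 'orientation': array([-0.02005981,  0.71489397, -0.69870496,  0.0183192 ])}
wrist {'fx': 376.06128329197435, 'fy': 376.06128329197435, 'cx': 277.8229161779875, 'cy': 214.16283005979662, 'mount': array([[ 7.13212013e-04,  9.51028425e-01,  3.09102614e-01,
        -8.00906400e-02],
       [ 7.67598459e-04, -3.09103122e-01,  9.51028218e-01,
        -1.42529201e-01],
       [ 9.99999451e-01, -4.41018059e-04, -9.50464014e-04,
        -6.47194842e-05],
       [ 0.00000000e+00,  0.00000000e+00,  0.00000000e+00,
         1.00000000e+00]])}
```

View pics/a_scene.png

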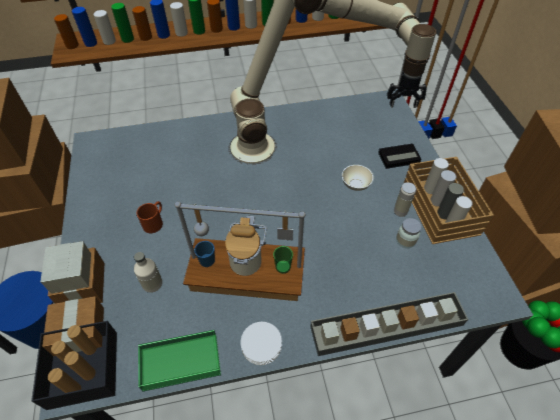

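View pics/a_top.png

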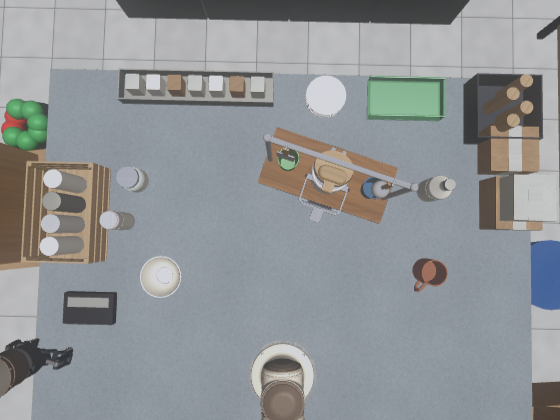

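View pics/a_wrist.png

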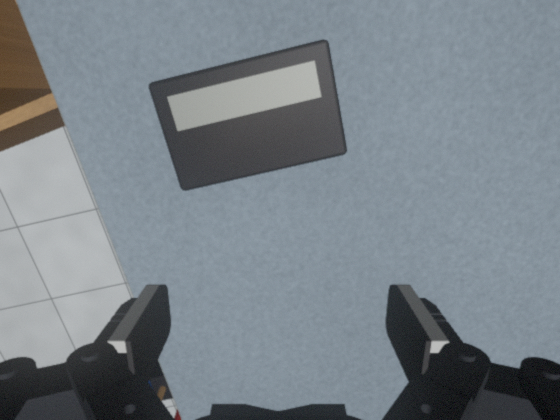

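The top view shows the stand near (330,175), with rail ends at (267,138) and (413,187) and the bail tab near (317,213). Next I'll enlarge both views.

```bash
cat > h.py <<'E'
from workcell import r, capture, camera_params, job
import cv2,numpy as np
from scipy.spatial.transform import Rotation as R
def rot(q): return R.from_quat([q[1],q[2],q[3],q[0]]).as_matrix()
def cam(n,s=None):
    c=camera_params(n);K=np.array([[c['fx'],0,c['cx']],[0,c['fy'],c['cy']],[0,0,1]])
    if n=='wrist':
        T=np.eye(4);T[:3,:3]=rot(s['orientation']);T[:3,3]=s['position'];M=T@c['mount'];return K,M[:3,:3],M[:3,3]
    return K,rot(c['orientation']),np.array(c['origin'])
def pt(C,u,v,d): K,Rm,o=C; return Rm@(np.linalg.inv(K)@[u,v,1]*d)+o
def ray(C,u,v): K,Rm,o=C; x=Rm@(np.linalg.inv(K)@[u,v,1]); return o,x/np.linalg.norm(x)
def proj(C,p): K,Rm,o=C; x=K@(Rm.T@(np.array(p)-o)); return x[:2]/x[2]
def atz(C,u,v,z): o,x=ray(C,u,v); return o+x*(z-o[2])/x[2]
def tri(C1,a,C2,b):
    A=[];B=[]
    for C,q in((C1,a),(C2,b)):
        o,x=ray(C,*q);P=np.eye(3)-np.outer(x,x);A.append(P);B.append(P@o)
    return np.linalg.lstsq(np.vstack(A),np.hstack(B),rcond=None)[0]
E
python3 - <<'E'
import cv2
a=cv2.imread('pics/a_top.png')[115:235,250:430];cv2.imwrite('pics/b_top.png',cv2.resize(a,(780,520),interpolation=cv2.INTER_CUBIC))
a=cv2.imread('pics/a_scene.png')[190:310,165:325];cv2.imwrite('pics/b_scene.png',cv2.resize(a,(800,600),interpolation=cv2.INTER_CUBIC))
E
```

```text
(no output)
```

View pics/b_top.png

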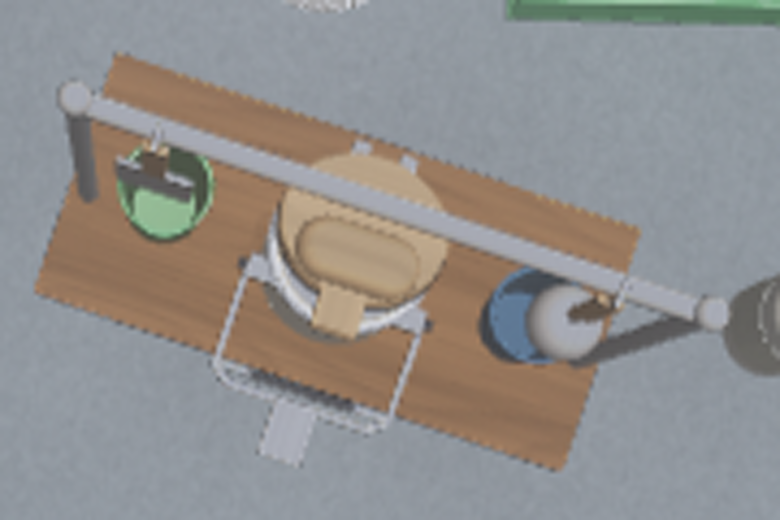

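View pics/b_scene.png

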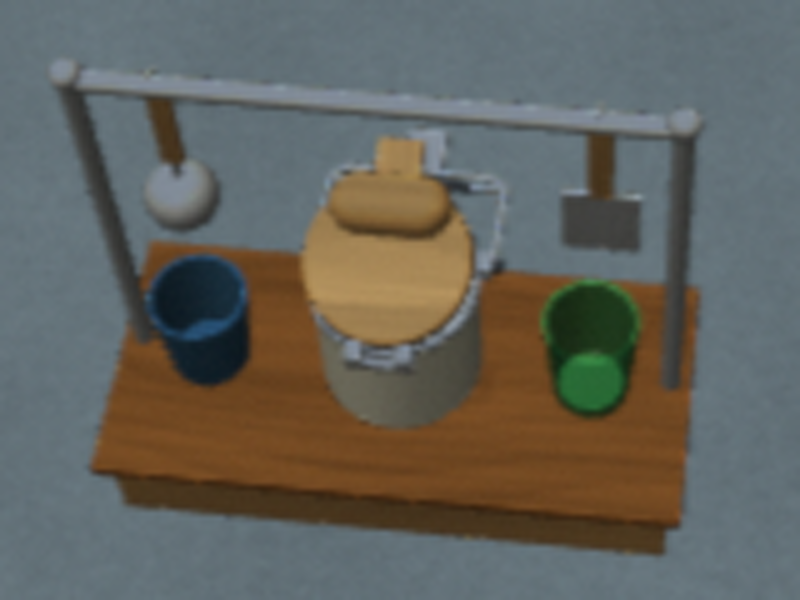

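```bash
cat > m1.py <<'E'
from h import *
T=cam('top');S=cam('scene')
t=lambda x,y:((x+.5)/4.3333-.5+250,(y+.5)/4.3333-.5+115)
s=lambda x,y:((x+.5)/5-.5+165,(y+.5)/5-.5+190)
L=tri(T,t(75,98),S,s(684,122));Rr=tri(T,t(712,313),S,s(64,74))
print('rail',L,Rr,np.linalg.norm(L-Rr))
for a in((118,55),(638,229),(560,470),(37,292)): print('plinth',atz(T,*t(*a),.075))
for a in((150,243),(95,468),(680,523),(697,290)): print('plinthS',atz(S,*s(*a),.075))
print('lidtab tip',tri(T,t(336,332),S,s(400,139)))
print('bail tab tip',tri(T,t(283,463),S,s(430,133)))
E
python3 m1.py
```

```text
rail [0.68104929 0.05323979 0.37440473] [ 0.56954142 -0.30022275  0.37334118] 0.3706358125568674
plinth [0.78126088 0.03414574 0.075     ]
plinth [ 0.66330137 -0.34184351  0.075     ]
plinth [ 0.48913408 -0.28765898  0.075     ]
plinth [0.60807806 0.08817443 0.075     ]
plinthS [ 0.49435522 -0.28898797  0.075     ]
plinthS [ 0.66786994 -0.34043132  0.075     ]
plinthS [0.78772574 0.03540103 0.075     ]
plinthS [0.61441092 0.08888748 0.075     ]
lidtab tip [ 0.56690095 -0.10643684  0.24900602]
bail tab tip [ 0.48826653 -0.08183674  0.1434644 ]
```

```bash
cat > tgt.py <<'E'
from h import *
import sys
O=np.array([.634,-.1255]);yaw=np.deg2rad(-17.5)
def stand2w(x,y,z): c,s=np.cos(yaw),np.sin(yaw); return np.array([O[0]+c*x-s*y,O[1]+s*x+c*y,z])
def Rt(lean): # lean deg: fingers toward stand +x
    l=np.deg2rad(lean);c,s=np.cos(yaw),np.sin(yaw)
    ex=np.array([c,s,0]);ey=np.array([-s,c,0]);ez=np.array([0,0,1])
    y=np.sin(l)*ex-np.cos(l)*ez;z=ey;x=np.cross(y,z);return np.c_[x,y,z]
def delta(lean,p):
    s=r.read_state();D=Rt(lean)@rot(s['orientation']).T
    return np.rad2deg(R.from_matrix(D).as_rotvec()),(p-s['position'])*1000
def w2stand(p):
    c,s=np.cos(yaw),np.sin(yaw);d=np.array(p)[:2]-O;return np.array([c*d[0]+s*d[1],-s*d[0]+c*d[1],p[2]])
E
python3 -c "
from tgt import *
np.set_printoptions(precision=2,suppress=True)
print(rot(r.read_state()['orientation']));print(delta(30,stand2w(-.143,0,.317)))
print(delta(0,stand2w(-.143,0,.317)))
for b in((160,277),(118,220),(130,180),(435,188),(430,270)): print(atz(cam('top'),*b,.1))
"
```

```text
[[-0.97 -0.   -0.22]
 [ 0.22 -0.   -0.97]
 [-0.   -1.    0.  ]]
(array([-43.86,  12.08, 169.58]), array([ 357.79, -691.22,   86.5 ]))
(array([  0.03,   0.14, 175.44]), array([ 357.79, -691.22,   86.5 ]))
[0.31 0.37 0.1 ]
[0.48 0.51 0.1 ]
[0.6  0.48 0.1 ]
[ 0.6  -0.45  0.1 ]
[ 0.35 -0.44  0.1 ]
```

```bash
python3 -m pendant '[0,0,-7,10,-26,20,-1, 0,0,-14,25,-52,40,-1, 0,0,-21,40,-78,60,-1, 0,0,-28,55,-104,80,-1, 0,0,-35,70,-130,100,-1, 0,0,-42,85,-156,100,-1, 0,0,-49,100,-182,100,-1, 0,0,-56,115,-208,100,-1, 0,0,-63,130,-234,100,-1, 0,0,-70,145,-260,100,-1]'
python3 -m pendant '[0,0,-7,15,-30,0,-1, 0,0,-14,30,-60,0,-1, 0,0,-21,40,-90,0,-1, 0,0,-28,50,-120,0,-1, 0,0,-35,60,-150,0,-1, 0,0,-42,70,-180,0,-1, 0,0,-49,80,-210,0,-1, 0,0,-56,90,-240,0,-1, 0,0,-63,100,-270,0,-1, 0,0,-70,110,-290,0,-1]'
python3 -c "
from tgt import *
np.set_printoptions(precision=2,suppress=True)
print(r.read_state()['qpos']);print(delta(30,stand2w(-.143,0,.317)))"
```

```text
t: 0.98
position: [0.2851, 0.3471, 0.3303]
orientation: [0.47, -0.469, -0.528, 0.529]
wrist_force: [0.3, 0.5, 0.0]
grip_width: 0.0857
t: 1.82
position: [0.3948, 0.0548, 0.3305]
orientation: [0.689, -0.688, -0.161, 0.161]
wrist_force: [0.5, 1.2, 0.5]
grip_width: 0.0854
[ 0.55 -0.08 -0.31 -0.   -1.34 -1.66]
(array([  2.25, -30.65, -42.82]), array([ 102.83, -137.32,  -13.45]))
```

```bash
python3 -m pendant '[0.3,-4,-5.5,13,-17,-2,-1, 0.6,-8,-11,26,-34,-4,-1, 0.9,-12,-16.5,39,-51,-6,-1, 1.2,-16,-22,52,-68,-8,-1, 1.5,-20,-27.5,65,-85,-10,-1, 1.8,-24,-33,78,-102,-12,-1, 2,-28,-38.5,91,-119,-13,-1, 2.25,-30.6,-42.8,103,-137,-13,-1, 2.25,-30.6,-42.8,103,-137,-13,-1, 2.25,-30.6,-42.8,103,-137,-13,-1]'
python3 - <<'E'
from tgt import *
s=r.read_state();print(s['qpos'],s['position'],s['orientation']);p,d=capture('wrist');cv2.imwrite('pics/c_wrist.png',p);np.save('pics/c.npy',d)
import pickle;pickle.dump(s,open('pics/c.pkl','wb'))
E
```

```text
t: 2.65
position: [0.4971, -0.0828, 0.3167]
orientation: [-0.647, 0.704, 0.076, 0.284]
wrist_force: [0.8, -0.4, -0.4]
grip_width: 0.0854
[ 0.30148425 -0.13135064 -0.65102591  0.47740463 -0.66824489 -2.49800388] [ 0.49706251 -0.08282567  0.31665612] [-0.64719523  0.70350195  0.07606138  0.28361593]
```

View pics/c_wrist.png

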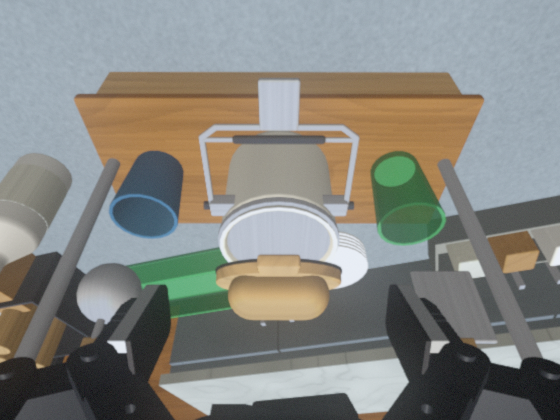

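The wrist view faces the stand: bail tab at (279,82) to (279,130), bail crossbar at row 139, pivots near (208,206) and (349,206), lid tab at (278,264), and the lid hump at (278,297). It is well centred laterally.

```bash
python3 - <<'E'
from tgt import *
import pickle
np.set_printoptions(precision=4,suppress=True)
s=pickle.load(open('pics/c.pkl','rb'));d=np.load('pics/c.npy');C=cam('wrist',s)
def q(n,u,v):
    dd=np.median(d[v-1:v+2,u-1:u+2]);p=pt(C,u,v,dd);print(n,(u,v),dd,w2stand(p))
for v in(84,95,110,125): q('tab',279,v)
for u in(262,296): q('tabedge',u,105)
for n,u,v in(('barL',230,127),('barR',330,127),('blk',279,140),('pivL',222,206),('pivR',338,206),('pivknobL',208,206),('pivknobR',349,206),('lidtab',278,260),('lidtab',278,264),('lidtab',278,269),('hump',278,297),('hump',278,285),('plinthFL',90,97),('plinthFR',470,97),('plF',279,97),('rimL',222,240),('rimR',337,240),('rimF',279,206),('armL',205,170),('armR',354,170),('postL',75,235),('postR',480,220)): q(n,u,v)
# fit bail: triangulate tab tip with top
T=cam('top');S=cam('scene')
t=lambda x,y:((x+.5)/4.3333-.5+250,(y+.5)/4.3333-.5+115)
print('tip',w2stand(tri(T,t(283,463),C,(279,82))))
print('lidtip',w2stand(tri(T,t(336,332),C,(279,272))),w2stand(tri(T,t(336,332),C,(279,257))))
# rail: post tops out of sight
c=cv2.imread('pics/c_wrist.png')[60:320,180:380];cv2.imwrite('pics/c_crop.png',cv2.resize(c,None,fx=3*.77,fy=3*.77,interpolation=cv2.INTER_CUBIC))
E
```

```text
tab (279, 84) 0.26530635 [-0.1473  0.0003  0.1547]
tab (279, 95) 0.27161852 [-0.1388  0.0004  0.1548]
tab (279, 110) 0.2787069 [-0.1276  0.0004  0.1566]
tab (279, 125) 0.2866102 [-0.1155  0.0004  0.1581]
tabedge (262, 105) 0.27532262 [-0.1319 -0.0121  0.1568]
tabedge (296, 105) 0.27557907 [-0.1318  0.0128  0.1566]
barL (230, 127) 0.28890023 [-0.1132 -0.0372  0.1574]
barR (330, 127) 0.28904465 [-0.113   0.0396  0.1572]
blk (279, 140) 0.29571676 [-0.1023  0.0004  0.1592]
pivL (222, 206) 0.3341315 [-0.0396 -0.0501  0.1713]
pivR (338, 206) 0.3346088 [-0.0392  0.053   0.1709]
pivknobL (208, 206) 0.3388583 [-0.0361 -0.0635  0.168 ]
pivknobR (349, 206) 0.33947757 [-0.0356  0.0637  0.1675]
lidtab (278, 260) 0.2583341 [-0.0698 -0.0004  0.2508]
lidtab (278, 264) 0.25709382 [-0.0689 -0.0004  0.2536]
lidtab (278, 269) 0.26093227 [-0.0634 -0.0004  0.254 ]
hump (278, 297) 0.27744994 [-0.0357 -0.0004  0.26  ]
hump (278, 285) 0.28069165 [-0.0388 -0.0004  0.2517]
plinthFL (90, 97) 0.3643936 [-0.0885 -0.1826  0.0723]
plinthFR (470, 97) 0.36479613 [-0.0881  0.1858  0.0717]
plF (279, 97) 0.27172711 [-0.1377  0.0004  0.1557]
rimL (222, 240) 0.34032065 [-0.0144 -0.0511  0.1899]
rimR (337, 240) 0.34716725 [-0.009   0.0541  0.1855]
rimF (279, 206) 0.30880874 [-0.0579  0.0004  0.1887]
armL (205, 170) 0.31518275 [-0.0736 -0.0616  0.1619]
armR (354, 170) 0.42922148 [0.0021 0.0863 0.0754]
postL (75, 235) 0.34350333 [-0.0151 -0.1858  0.1846]
postR (480, 220) 0.5771693 [0.1517 0.3095 0.02  ]
tip [-0.1531 -0.0017  0.1632]
lidtip [-0.0713 -0.0008  0.2618] [-0.0697 -0.0013  0.2485]
```

View pics/c_crop.png

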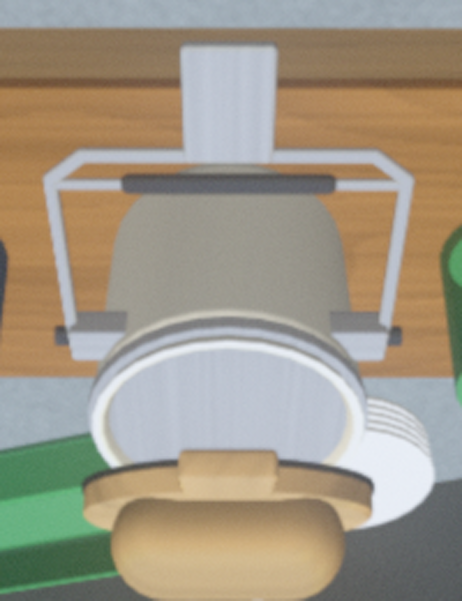

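```bash
sed -i 's/^O=.*/O=np.array([.6316,-.1247]);yaw=np.deg2rad(-17.5)/' tgt.py; python3 -c "
from tgt import *
np.set_printoptions(precision=1,suppress=True)
for p in((-.056,0,.285),(-.0522,0,.2575),(-.058,0,.235),(-.064,0,.218),(-.0665,0,.207)): print(*delta(30,stand2w(*p)))"
```

```text
[-0.  -0.1 -0.1] [ 80.6 -25.6 -32.5]
[-0.  -0.1 -0.1] [ 84.2 -26.8 -60. ]
[-0.  -0.1 -0.1] [ 78.7 -25.  -82.5]
[-0.  -0.1 -0.1] [ 73.  -23.2 -99.5]
[-0.  -0.1 -0.1] [  70.6  -22.5 -110.5]
```

```bash
python3 -m pendant '[0,0,0,25,-8,-6,1, 0,0,0,50,-16,-15,1, 0,0,0,80,-26,-24,1, 0,0,0,81,-26,-32,1, 0,0,0,82,-26,-38,1, 0,0,0,82,-26,-38,1, 0,0,0,82,-26,-38,1]' 40
python3 - <<'E'
from tgt import *
s=r.read_state();print(w2stand(s['position']),s['wrist_force']);p,d=capture('wrist');cv2.imwrite('pics/d_wrist.png',p)
E
```

```text
t: 3.28
position: [0.5791, -0.1078, 0.2795]
orientation: [-0.648, 0.703, 0.077, 0.283]
wrist_force: [-0.8, 0.1, 1.2]
grip_width: 0.0009
[-0.05519821  0.00036827  0.27953106] [-0.75018184  0.07568909  1.20755775]
```

View pics/d_wrist.png

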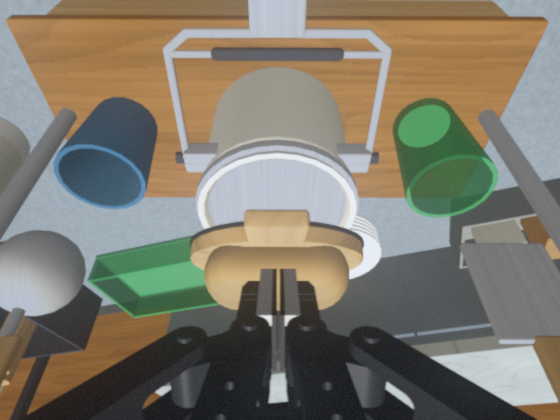

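```bash
python3 -m pendant '[0,0,0,-1,0,-8,1, 0,0,0,-1,0,-16,1, 0,0,0,-1,0,-24,1, 0,0,0,-3,1,-32,1, 0,0,0,-5,1.5,-40,1, 0,0,0,-7,2,-48,1, 0,0,0,-9,2.5,-54,1, 0,0,0,-9,2.5,-54,1]'
python3 - <<'E'
from tgt import *
s=r.read_state();print(w2stand(s['position']),s['wrist_force']);p,d=capture('wrist');cv2.imwrite('pics/e_wrist.png',p)
E
```

```text
t: 4.0
position: [0.5684, -0.1054, 0.2243]
orientation: [-0.648, 0.703, 0.077, 0.283]
wrist_force: [0.3, 1.2, -0.3]
grip_width: 0.0002
[-0.06605787 -0.00056481  0.22430625] [ 0.29845756  1.16805578 -0.30251519]
```

View pics/e_wrist.png

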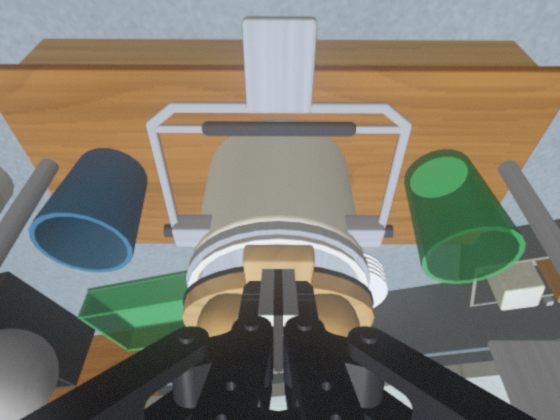

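The fingertips at (278,275) are on the tab and the lid is coming down. I'll continue gently.

```bash
python3 -m pendant '[0,0,0,-0.5,0,-6,1, 0,0,0,-0.5,0,-12,1, 0,0,0,-0.5,0,-16,1, 0,0,0,-0.5,0,-18,1, 0,0,0,-0.5,0,-18,1]'
python3 - <<'E'
from tgt import *
s=r.read_state();print(w2stand(s['position']),s['wrist_force']);p,d=capture('wrist');cv2.imwrite('pics/f_wrist.png',p)
E
```

```text
t: 4.47
position: [0.5683, -0.1056, 0.2071]
orientation: [-0.648, 0.703, 0.077, 0.283]
wrist_force: [0.3, 0.1, 0.2]
grip_width: 0.0002
[-0.06609666 -0.00076668  0.20707129] [0.32020985 0.10809439 0.24617893]
```

View pics/f_wrist.png

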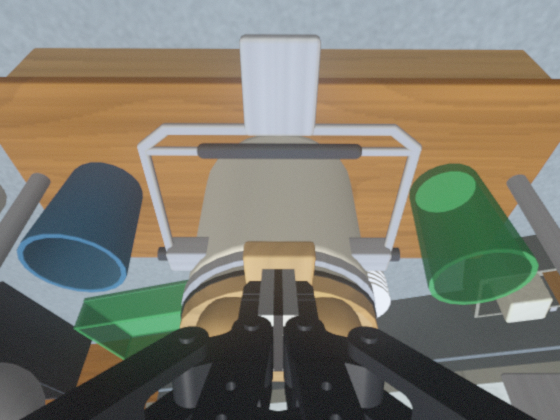

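Still slightly above the rim. I'll press in small steps, checking the force each time.

```bash
python3 -m pendant '[0,0,0,0,0,-1.5,1, 0,0,0,0,0,-3,1, 0,0,0,0,0,-3,1]'; python3 -m pendant '[0,0,0,0,0,-1,1, 0,0,0,0,0,-2,1, 0,0,0,0,0,-2,1]'
```

```text
t: 4.77
position: [0.569, -0.1055, 0.2053]
orientation: [-0.647, 0.703, 0.078, 0.284]
wrist_force: [-2.0, 0.9, 2.8]
grip_width: -0.0
t: 5.02
position: [0.5694, -0.1055, 0.2051]
orientation: [-0.647, 0.703, 0.079, 0.285]
wrist_force: [-7.4, 1.3, 10.5]
grip_width: -0.0001
```

```bash
python3 -m pendant '[0,0,0,-1,0,-2,1, 0,0,0,-1,0,-3,1, 0,0,0,-1,0,-3,1]'; python3 -m pendant '[0,0,0,-10,3,20,0.3, 0,0,0,-30,9,50,0, 0,0,0,-60,18,80,-1,0,0,0,-90,28,85,-1,0,0,0,-90,28,85,-1,0,0,0,-90,28,85,-1]'
python3 - <<'E'
from tgt import *
import pickle
s=r.read_state();print(w2stand(s['position']),s['wrist_force']);p,d=capture('wrist');cv2.imwrite('pics/g_wrist.png',p)
np.save('pics/g.npy',d);pickle.dump(s,open('pics/g.pkl','wb'))
E
```

```text
t: 5.27
position: [0.5695, -0.1055, 0.205]
orientation: [-0.647, 0.702, 0.081, 0.286]
wrist_force: [-6.5, 2.3, 11.7]
grip_width: -0.0001
t: 5.77
position: [0.4786, -0.077, 0.2911]
orientation: [-0.647, 0.701, 0.082, 0.287]
wrist_force: [0.5, -0.1, 0.4]
grip_width: 0.0721
[-0.16025448 -0.00053328  0.29106835] [ 0.47231582 -0.11139567  0.40422938]
```

View pics/g_wrist.png

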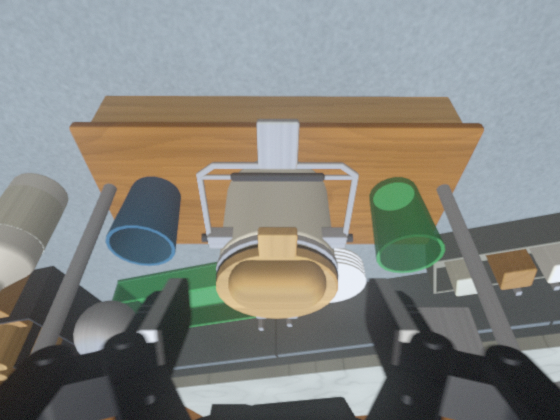

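The lid now sits on the rim (tab at (278,242)). I'll measure its angle and the bail.

```bash
python3 - <<'E'
from tgt import *
import pickle
np.set_printoptions(precision=4,suppress=True)
s=pickle.load(open('pics/g.pkl','rb'));d=np.load('pics/g.npy');C=cam('wrist',s)
def q(n,u,v):
    dd=np.median(d[v-1:v+2,u-1:u+2]);print(n,(u,v),w2stand(pt(C,u,v,dd)))
for v in(230,234,238,242,246,250): q('lidtab',278,v)
for v in(270,285,300): q('hump',278,v)
for v in(306,310): q('lidrear',278,v)
for v in(125,135,145,155): q('tab',278,v)
for n,u,v in(('knobL',208,239),('knobR',348,239),('plL',100,128),('plR',455,128),('rimfront',300,233),('rimfront',256,233)):q(n,u,v)
E
```

```text
lidtab (278, 230) [-0.0812  0.0003  0.1961]
lidtab (278, 234) [-0.081   0.0003  0.1996]
lidtab (278, 238) [-0.0785  0.0003  0.2015]
lidtab (278, 242) [-0.0735  0.0003  0.2014]
lidtab (278, 246) [-0.0687  0.0004  0.2016]
lidtab (278, 250) [-0.0636  0.0004  0.2017]
hump (278, 270) [-0.0538  0.0004  0.2136]
hump (278, 285) [-0.0501  0.0004  0.2247]
hump (278, 300) [-0.0405  0.0004  0.2321]
lidrear (278, 306) [-0.0318  0.0004  0.2326]
lidrear (278, 310) [0.0336 0.0008 0.2025]
tab (278, 125) [-0.1453  0.0002  0.1542]
tab (278, 135) [-0.1376  0.0002  0.1552]
tab (278, 145) [-0.1297  0.0003  0.1564]
tab (278, 155) [-0.1212  0.0003  0.1573]
knobL (208, 239) [-0.0372 -0.0611  0.1705]
knobR (348, 239) [-0.0332  0.0634  0.1675]
plL (100, 128) [-0.0849 -0.1691  0.0739]
plR (455, 128) [-0.085   0.1706  0.0734]
rimfront (300, 233) [-0.0517  0.0191  0.1754]
rimfront (256, 233) [-0.0523 -0.018   0.1759]
```

```bash
cat > b.py <<'E'
from tgt import *
import sys
np.set_printoptions(precision=1,suppress=True)
def tcp(beta,rho=.106,lean=30,back=0):
    f=beta-.134;l=np.deg2rad(lean);g=np.array([-.0305-rho*np.sin(f),.164+rho*np.cos(f)])
    t=g+(.019-back)*np.array([np.sin(l),-np.cos(l)]);return stand2w(t[0],0.,t[1])
E
python3 - <<'E'
from b import *
for b in(.12,.06,.0): print(*delta(30,tcp(1.813,back=b)))
E
```

```text
[ 0.1  0.5 -0.2] [-25.4   8.6 -50.3]
[ 0.1  0.5 -0.2] [   3.2   -0.4 -102.3]
[ 0.1  0.5 -0.2] [  31.9   -9.4 -154.2]
```

```bash
python3 -m pendant '[0,0.5,0,-12,4,-25,-1, 0,0.5,0,-25,8,-50,-1, 0,0.5,0,-11,4,-76,-1, 0,0.5,0,3,-0.4,-102,-1, 0,0.5,0,12,-3.4,-119,-1, 0,0.5,0,22,-6.4,-137,-1, 0,0.5,0,32,-9.4,-154,-1, 0,0.5,0,32,-9.4,-154,-1]' 35
python3 - <<'E'
from b import *
s=r.read_state();print(w2stand(s['position'])*1000,s['wrist_force']);p,d=capture('wrist');cv2.imwrite('pics/h_wrist.png',p)
E
```

```text
t: 6.48
position: [0.5143, -0.0881, 0.1629]
orientation: [-0.651, 0.707, 0.061, 0.268]
wrist_force: [0.3, 0.4, -0.1]
grip_width: 0.0853
[-122.8   -0.4  162.9] [ 0.3  0.4 -0.1]
```

View pics/h_wrist.png

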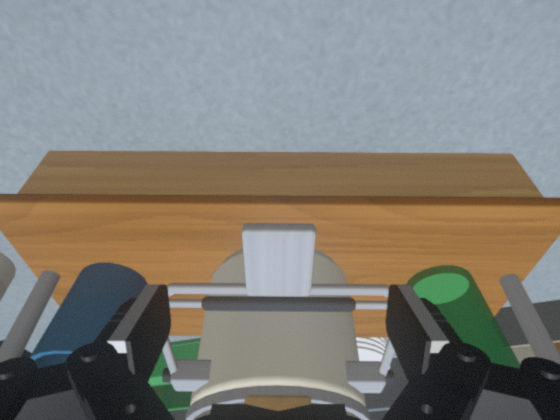

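```bash
python3 -c "
from b import *
s=r.read_state();print(s['qpos'].round(3));print(rot(s['orientation']).round(3));Rr=rot(s['orientation']);y=Rr[:,1];print(np.rad2deg(np.arctan2(np.hypot(y[0],y[1]),-y[2])))
for l in(30,20,10,0): print(l,*delta(l,tcp(1.813,lean=l)))"
```

```text
[ 0.   0.1 -1.   1.2 -0.2 -3.1]
[[ 0.8  0.4  0.3]
 [-0.3 -0.1  1. ]
 [ 0.5 -0.9 -0. ]]
27.350441126023306
30 [-0.4 -2.7 -0.1] [ -2.4   0.9 -27.5]
20 [ 2.6  6.9 -0.1] [ -5.2   1.8 -28.9]
10 [ 5.6 16.4 -0.2] [ -8.3   2.8 -29.8]
0 [ 8.6 26.  -0.2] [-11.4   3.8 -30. ]
```

```bash
python3 -c "
from b import *
print(r.read_state()['qpos'].tolist())"; python3 -m pendant '[2,5.8,0,-4,1,6,-1, 4,11,0,-8,3,6,-1, 5.6,16.4,-0.2,-10,3.4,4,-1, 5.6,16.4,-0.2,-10,3.4,-6,-1, 5.6,16.4,-0.2,-8.3,2.8,-16,-1, 5.6,16.4,-0.2,-8.3,2.8,-29,-1, 5.6,16.4,-0.2,-8.3,2.8,-29,-1]' 35
python3 - <<'E'
from b import *
s=r.read_state();print(s['qpos'],w2stand(s['position'])*1000,s['wrist_force'],*delta(10,tcp(1.813,lean=10)));p,d=capture('wrist');cv2.imwrite('pics/i_wrist.png',p)
E
```

```text
[0.015991363965972734, 0.0814235958318397, -0.9836203379295364, 1.2467319134911796, -0.1599569751949607, -3.0963356310426424]
t: 7.12
position: [0.5073, -0.0827, 0.1328]
orientation: [-0.688, 0.704, -0.048, 0.168]
wrist_force: [0.6, -0.8, 0.6]
grip_width: 0.0856
[ 0.2  0.2 -0.6  0.1 -0.6 -2.2] [-131.2    2.7  132.8] [ 0.6 -0.8  0.6] [-0.3 -0.1  0.1] [-2.1 -2.1  1. ]
```

View pics/i_wrist.png

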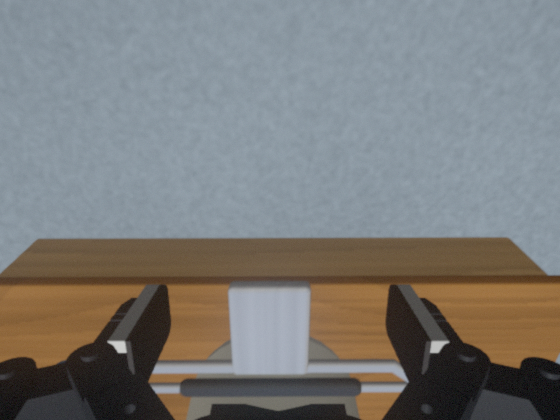

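The plate sits between the jaws, with 2.5 mm of lateral offset to correct. Then I'll close.

```bash
python3 -m pendant '[0,0,0,-1.5,-2.3,0,-1, 0,0,0,-1.5,-2.3,0,0, 0,0,0,-1.5,-2.3,0,1, 0,0,0,-1.5,-2.3,0,1, 0,0,0,-1.5,-2.3,0,1, 0,0,0,-1.5,-2.3,0,1, 0,0,0,-1.5,-2.3,0,1]' 35
python3 - <<'E'
from b import *
s=r.read_state();print(s['qpos'],w2stand(s['position'])*1000,s['wrist_force'])
for b in(1.7,1.6,1.5,1.4,1.3,1.2,1.1,1.0): print(b,*delta(10,tcp(b,lean=10)))
E
```

```text
t: 7.75
position: [0.5055, -0.0855, 0.134]
orientation: [-0.687, 0.705, -0.046, 0.169]
wrist_force: [-1.2, 6.7, 0.4]
grip_width: 0.0289
[ 0.2  0.2 -0.6  0.1 -0.6 -2.2] [-132.    -0.5  134. ] [-1.2  6.7  0.4]
1.7 [-0.1  0.1  0.1] [-1.   0.9 11.8]
1.6 [-0.1  0.1  0.1] [-0.4  0.7 22.3]
1.5 [-0.1  0.1  0.1] [ 1.1  0.2 32.8]
1.4 [-0.1  0.1  0.1] [ 3.7 -0.6 43.1]
1.3 [-0.1  0.1  0.1] [ 7.2 -1.7 53. ]
1.2 [-0.1  0.1  0.1] [11.6 -3.1 62.5]
1.1 [-0.1  0.1  0.1] [17.  -4.8 71.5]
1.0 [-0.1  0.1  0.1] [23.1 -6.7 79.9]
```

```bash
python3 -m pendant '[0,0,0,-1,0.9,12,1, 0,0,0,-0.4,0.7,22,1, 0,0,0,1,0.2,33,1, 0,0,0,3.7,-0.6,43,1, 0,0,0,5.5,-1.2,48,1, 0,0,0,5.5,-1.2,48,1]'
python3 - <<'E'
from b import *
s=r.read_state();print(s['qpos'],w2stand(s['position'])*1000,s['wrist_force'],s['grip_width']);p,d=capture('wrist');cv2.imwrite('pics/j_wrist.png',p)
E
```

```text
t: 8.25
position: [0.5103, -0.0868, 0.1819]
orientation: [-0.687, 0.705, -0.047, 0.169]
wrist_force: [-0.9, 1.0, -2.7]
grip_width: 0.029
[ 0.2  0.2 -0.5  0.1 -0.8 -2.2] [-127.1   -0.3  181.9] [-0.9  1.  -2.7] 0.028960281721995173
```

View pics/j_wrist.png

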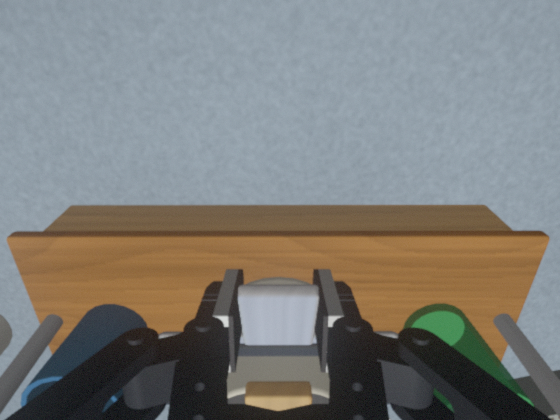

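```bash
python3 -m pendant '[0,0,0,0,0,0,0, 0,0,0,0,0,0,0, 0,0,0,0,0,0,0, 0,0,0,0,0,0,1, 0,0,0,0,0,0,1, 0,0,0,0,0,0,1, 0,0,0,0,0,0,1]'
python3 - <<'E'
from b import *
s=r.read_state();print(s['qpos'],w2stand(s['position'])*1000,s['wrist_force'],s['grip_width'])
for b,l in((1.25,12),(1.15,15),(1.05,18),(.95,21),(.85,24),(.8,25)): print(b,*delta(l,tcp(b,lean=l)))
E
```

```text
t: 8.88
position: [0.5103, -0.0868, 0.1817]
orientation: [-0.687, 0.705, -0.047, 0.169]
wrist_force: [0.2, -0.6, 1.2]
grip_width: 0.0291
[ 0.2  0.2 -0.5  0.1 -0.8 -2.2] [-127.1   -0.3  181.7] [ 0.2 -0.6  1.2] 0.02909722516241454
1.25 [-0.7 -1.9  0.1] [ 5.1 -1.3 10.3]
1.15 [-1.6 -4.7  0.1] [10.9 -3.1 19.8]
1.05 [-2.5 -7.6  0.1] [17.6 -5.2 28.8]
0.95 [ -3.4 -10.5   0.1] [25.  -7.6 37.2]
0.85 [ -4.3 -13.3   0.1] [ 33.2 -10.1  44.9]
0.8 [ -4.6 -14.3   0.1] [ 37.4 -11.5  48.4]
```

```bash
python3 -m pendant '[-0.7,-1.9,0,5,-1.3,10,1, -1.6,-4.7,0,11,-3.1,20,1, -2.5,-7.6,0,17.6,-5.2,29,1, -3.4,-10.5,0,25,-7.6,37,1, -4.3,-13.3,0,33,-10,45,1, -4.6,-14.3,0,37.4,-11.5,48.4,1, -4.6,-14.3,0,37.4,-11.5,48.4,1]'
python3 - <<'E'
from b import *
s=r.read_state();print(s['qpos'],w2stand(s['position'])*1000,s['wrist_force'],s['grip_width']);p,d=capture('wrist');cv2.imwrite('pics/k_wrist.png',p)
p,d=capture('scene');cv2.imwrite('pics/k_scene.png',cv2.resize(p[190:310,165:325],None,fx=4,fy=4))
E
```

```text
t: 9.47
position: [0.5458, -0.0982, 0.2283]
orientation: [-0.659, 0.706, 0.045, 0.256]
wrist_force: [-3.1, 4.7, -1.6]
grip_width: 0.0294
[ 0.2  0.1 -0.6  0.4 -0.5 -2.4] [-89.8  -0.5 228.3] [-3.1  4.7 -1.6] 0.02938772067787181
```

View pics/k_wrist.png

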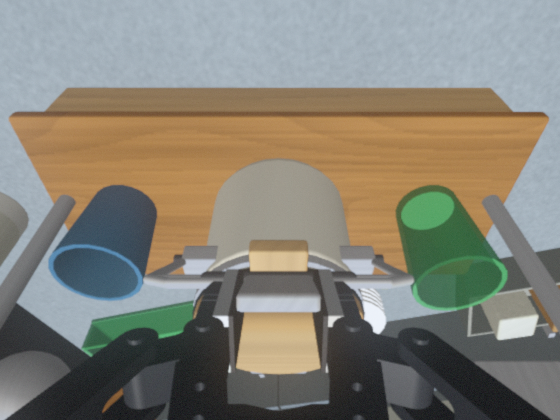

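View pics/k_scene.png

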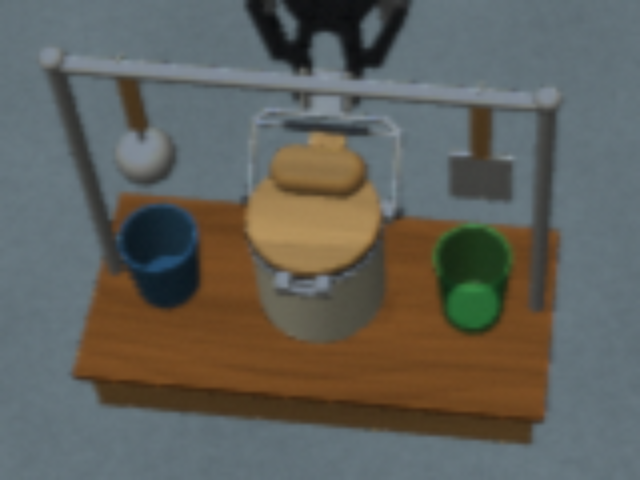

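```bash
python3 -m pendant '[0,0,0,0,0,0,0, 0,0,0,0,0,0,0, 0,0,0,0,0,0,0, 0,0,0,0,0,0,1, 0,0,0,0,0,0,1, 0,0,0,0,0,0,1, 0,0,0,0,0,0,1]' 60
python3 - <<'E'
from b import *
s=r.read_state();print(s['qpos'],w2stand(s['position'])*1000,s['wrist_force'],s['grip_width'])
for b,l in((.7,26),(.6,28),(.5,30),(.42,31)): print(b,*delta(l,tcp(b,lean=l)))
E
```

```text
t: 10.15
position: [0.5461, -0.0982, 0.2289]
orientation: [-0.659, 0.706, 0.045, 0.256]
wrist_force: [-2.1, 1.3, 3.3]
grip_width: 0.0287
[ 0.2  0.1 -0.6  0.4 -0.5 -2.4] [-89.6  -0.4 228.9] [-2.1  1.3  3.3] 0.02869177928258663
0.7 [-0.3 -1.1  0.1] [10.2 -2.8  7.5]
0.6 [-0.9 -3.   0.1] [19.5 -5.7 13. ]
0.5 [-1.5 -4.9  0.1] [29.3 -8.8 17.6]
0.42 [-1.8 -5.9  0.1] [ 37.3 -11.3  20.5]
```

```bash
python3 -m pendant '[-0.3,-1.1,0,10,-2.8,7.5,1, -0.9,-3,0,19.5,-5.7,13,1, -1.5,-4.9,0,29.3,-8.8,17.6,1, -1.8,-5.9,0,37.3,-11.3,20.5,1, -1.8,-5.9,0,37.3,-11.3,20.5,1]'
python3 -m pendant '[0,0,0,0,0,0,0, 0,0,0,0,0,0,0, 0,0,0,0,0,0,0, 0,0,0,0,0,0,1, 0,0,0,0,0,0,1, 0,0,0,0,0,0,1, 0,0,0,0,0,0,1]' 60
python3 - <<'E'
from b import *
s=r.read_state();print(s['qpos'],w2stand(s['position'])*1000,s['wrist_force'],s['grip_width'])
for b,l in((.35,31),(.25,32),(.15,33),(.05,34),(0,34)): print(b,*delta(l,tcp(b,lean=l)))
p,d=capture('wrist');cv2.imwrite('pics/l_wrist.png',p)
E
```

```text
t: 10.57
position: [0.5826, -0.1097, 0.2482]
orientation: [-0.644, 0.703, 0.082, 0.29]
wrist_force: [-3.0, 3.3, -0.4]
grip_width: 0.0284
t: 11.15
position: [0.5829, -0.1097, 0.2488]
orientation: [-0.644, 0.703, 0.083, 0.291]
wrist_force: [-0.3, -0.6, 1.5]
grip_width: 0.0279
[ 0.2  0.1 -0.7  0.6 -0.4 -2.6] [-51.   -0.4 248.8] [-0.3 -0.6  1.5] 0.027865674126141687
0.35 [ 0.  -0.   0.1] [ 7.3 -1.9  2.5]
0.25 [-0.3 -1.   0.1] [17.5 -5.1  4.4]
0.15 [-0.6 -1.9  0.1] [27.9 -8.4  5.3]
0.05 [-0.9 -2.9  0.1] [ 38.2 -11.7   5.1]
0 [-0.9 -2.9  0.1] [ 43.3 -13.2   4.5]
```

View pics/l_wrist.png

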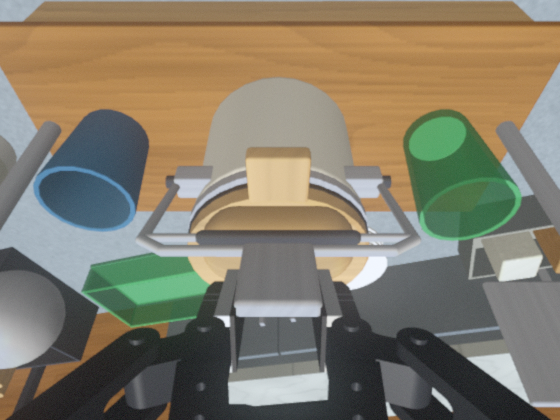

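```bash
python3 -m pendant '[0,0,0,7,-1.9,2.5,1, -0.3,-1,0,12.5,-3.5,3.5,1, -0.3,-1,0,17.5,-5.1,4.4,1, -0.6,-1.9,0,23,-6.8,5,1, -0.6,-1.9,0,28,-8.4,5.3,1, -0.9,-2.9,0,33,-10,5.3,1, -0.9,-2.9,0,36,-11,5.2,1, -0.9,-2.9,0,36,-11,5.2,1]'
python3 - <<'E'
from b import *
s=r.read_state();print(s['qpos'],w2stand(s['position'])*1000,s['wrist_force'],s['grip_width'])
for b,l in((.1,33),(0,34)): print(b,*delta(l,tcp(b,lean=l)))
p,d=capture('wrist');cv2.imwrite('pics/m_wrist.png',p)
E
```

```text
t: 11.87
position: [0.6197, -0.1213, 0.2578]
orientation: [-0.636, 0.7, 0.103, 0.31]
wrist_force: [-6.0, -0.8, 11.3]
grip_width: 0.0269
[ 0.1  0.1 -0.7  0.8 -0.3 -2.7] [-12.4  -0.4 257.8] [-6.  -0.8 11.3] 0.026939700644236158
0.1 [0.4 1.3 0.1] [-3.9  1.6 -3.8]
0 [0.1 0.3 0.1] [ 6.4 -1.6 -4.5]
```

View pics/m_wrist.png

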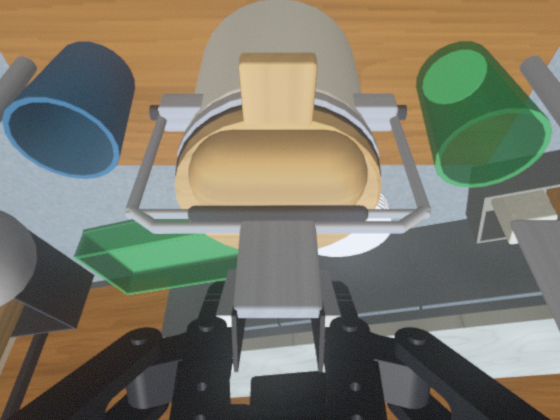

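The roller is over the hump. I'll release and check where the bail settles.

```bash
python3 -m pendant '[0,0,0,0,0,0,0, 0,0,0,0,0,0,-0.2, 0,0,0,0,0,0,-0.2, 0,0,0,0,0,0,-0.2]'
python3 - <<'E'
from b import *
s=r.read_state();print(w2stand(s['position'])*1000,s['wrist_force'],s['grip_width'])
p,d=capture('wrist');cv2.imwrite('pics/n_wrist.png',p);C=cam('wrist',s)
for v in(235,250,265,280,300): print(v,w2stand(pt(C,278,v,np.median(d[v-1:v+2,277:280])))*1000)
for v in(60,80,100): print(v,w2stand(pt(C,278,v,np.median(d[v-1:v+2,277:280])))*1000)
E
```

```text
t: 12.25
position: [0.6196, -0.1213, 0.2571]
orientation: [-0.636, 0.7, 0.102, 0.309]
wrist_force: [0.4, 0.0, 0.2]
grip_width: 0.0514
[-12.5  -0.3 257.1] [0.4 0.  0.2] 0.051399500418314474
235 [-39.4  -0.1 248.9]
250 [-39.2  -0.1 255.4]
265 [-39.9  -0.1 262.2]
280 [-40.5  -0.1 268.5]
300 [-40.8  -0.1 276.1]
60 [-81.2   0.  198. ]
80 [-74.9   0.  201.2]
100 [-66.   -0.  201.4]
```

View pics/n_wrist.png

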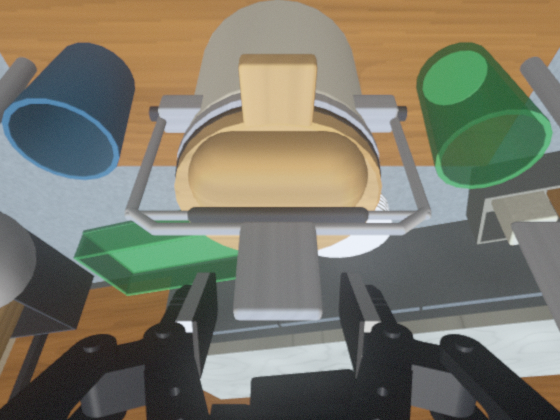

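Released bail sits at about 0.19 rad: plate face at x = -39 to -41 mm and nearly upright, because the tab slid in the jaws. I'll back off, close the fingers and push the plate from the front.

```bash
python3 -m pendant '[0,0,0,-10,3,17,-0.2, 0,0,0,-20,6,34,-0.2, 0,0,0,-32,10,55,-0.2, 0,0,0,-55,17,55,1, 0,0,0,-80,25,55,1, 0,0,0,-80,25,30,1, 0,0,0,-70,22,10,1, 0,0,0,-60,19,3,1, 0,0,0,-60,19,3,1]' 40
python3 - <<'E'
from b import *
s=r.read_state();print(s['qpos'],w2stand(s['position'])*1000,s['wrist_force'],s['grip_width'],delta(32,stand2w(-.045,0,.259)))
p,d=capture('wrist');cv2.imwrite('pics/o_wrist.png',p)
E
```

```text
t: 13.05
position: [0.5591, -0.1029, 0.257]
orientation: [-0.636, 0.701, 0.101, 0.308]
wrist_force: [0.2, 0.2, -0.2]
grip_width: -0.0001
[ 0.1  0.  -0.8  0.9 -0.3 -2.8] [-75.7  -1.  257. ] [ 0.2  0.2 -0.2] -5.90065721215741e-05 (array([0.8, 1.9, 0.1]), array([29.6, -8.3,  2. ]))
```

View pics/o_wrist.png

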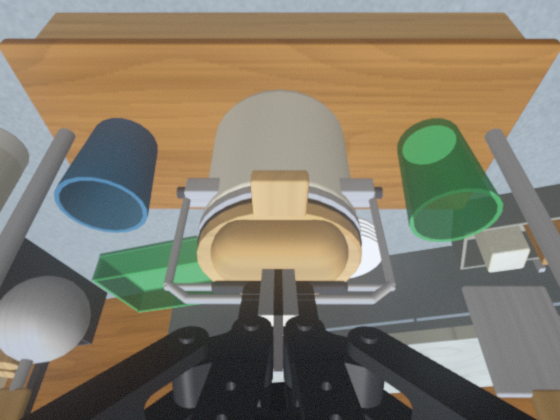

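```bash
python3 -m pendant '[0,0,0,8,-2.2,2,1, 0,0,0,15,-4.2,3,1, 0,0,0,20,-5.7,3,1, 0,0,0,25,-7.2,3,1, 0,0,0,30,-8.7,3,1, 0,0,0,35,-10.2,3,1, 0,0,0,38,-11.1,3,1, 0,0,0,38,-11.1,3,1]'
python3 - <<'E'
from b import *
s=r.read_state();print(s['qpos'],w2stand(s['position'])*1000,s['wrist_force'])
p,d=capture('wrist');cv2.imwrite('pics/p_wrist.png',p)
E
```

```text
t: 13.77
position: [0.598, -0.1139, 0.2622]
orientation: [-0.636, 0.7, 0.102, 0.309]
wrist_force: [0.2, 0.8, 0.1]
grip_width: 0.0001
[ 0.1  0.1 -0.7  0.8 -0.3 -2.7] [-35.3   0.2 262.2] [0.2 0.8 0.1]
```

View pics/p_wrist.png

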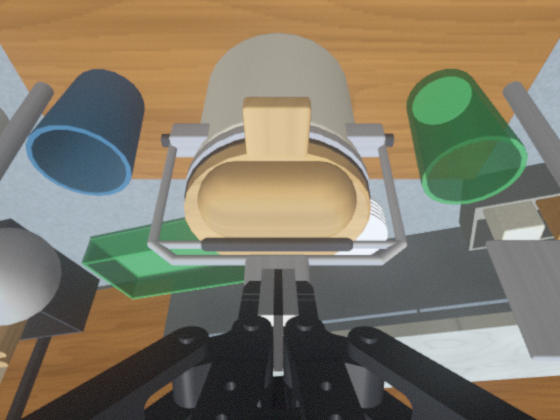

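```bash
python3 -m pendant '[0,0,0,4,-1.2,0,1, 0,0,0,8,-2.4,0,1, 0,0,0,10,-3,0,1, 0,0,0,10,-3,0,1]'; python3 - <<'E'
from b import *
s=r.read_state();print(w2stand(s['position'])*1000,s['wrist_force'])
p,d=capture('wrist');C=cam('wrist',s)
cv2.imwrite('pics/q_wrist.png',p)
for v in(235,243,255,262): print(v,*[w2stand(pt(C,u,v,np.median(d[v-1:v+2,u-1:u+2])))*1000 for u in (252,278,305)])
E
```

```text
t: 14.15
position: [0.6053, -0.1167, 0.2609]
orientation: [-0.635, 0.701, 0.1, 0.308]
wrist_force: [-18.4, 9.5, 7.5]
grip_width: -0.0002
[-27.5  -0.3 260.9] [-18.4   9.5   7.5]
235 [-25.5 -12.5 232.7] [-24.9  -0.2 232.3] [-24.8  12.7 232.2]
243 [-22.7 -12.5 235.4] [-22.6  -0.2 235.3] [-22.7  12.7 235.4]
255 [-22.9 -12.2 242.2] [-23.2  -0.1 242.3] [-23.3  12.4 242.4]
262 [-23.3 -12.  246.1] [-22.8  -0.1 245.9] [-23.   12.2 246. ]
```

View pics/q_wrist.png

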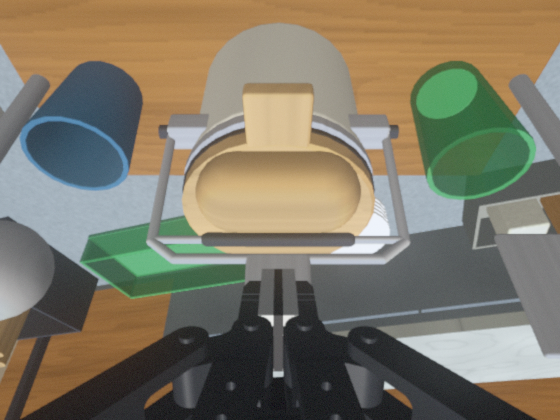

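At the stop (20 N; plate face at x = -23 mm, as expected for 0 rad). I'll retreat and verify.

```bash
python3 -m pendant '[0,0,0,-10,3,3,1, 0,0,0,-35,11,20,1, 0,0,0,-70,22,40,1, 0,0,0,-100,31,50,1, 0,0,0,-130,40,55,1, 0,0,0,-130,40,55,1, 0,0,0,-130,40,55,1]'; python3 - <<'E'
from b import *
s=r.read_state();print(w2stand(s['position'])*1000,s['wrist_force'])
p,d=capture('wrist');C=cam('wrist',s);cv2.imwrite('pics/r_wrist.png',p);np.save('pics/r.npy',d)
import pickle;pickle.dump(s,open('pics/r.pkl','wb'))
p,d=capture('scene');cv2.imwrite('pics/r_scene.png',cv2.resize(p[100:320,50:500],None,fx=1.7,fy=1.7))
E
```

```text
t: 14.78
position: [0.4747, -0.0761, 0.3173]
orientation: [-0.636, 0.7, 0.102, 0.308]
wrist_force: [0.2, 0.1, 0.0]
grip_width: -0.0001
[-164.3   -0.8  317.3] [0.2 0.1 0. ]
```

View pics/r_wrist.png

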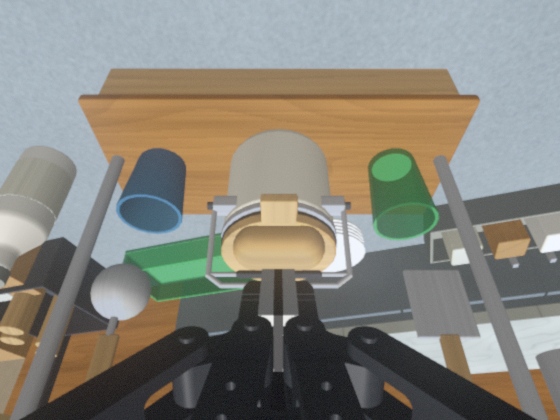

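View pics/r_scene.png

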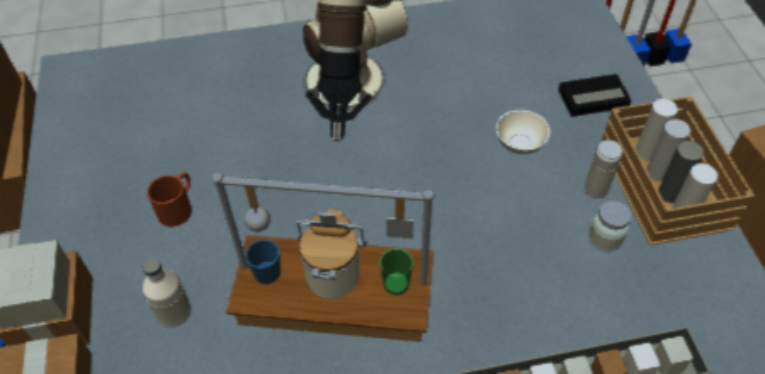

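```bash
python3 - <<'E'
from b import *
import pickle
s=pickle.load(open('pics/r.pkl','rb'));d=np.load('pics/r.npy');C=cam('wrist',s)
for v in(200,205,210,215): print('lidtab',w2stand(pt(C,278,v,np.median(d[v-1:v+2,277:280])))*1000)
for u0,u1 in((208,218),(340,352)):
  for v in(225,240,255,265): # nearest in window = wire
    w=d[v,u0:u1].copy();w[w==0]=9;i=w.argmin();print('arm',w2stand(pt(C,u0+i,v,w[i]))*1000)
for b in(0,.1,.2): print(b,[(-30.5+rr*np.sin(.134-b),164+rr*np.cos(.134-b)) for rr in(40,60,80)])
for u in(225,240,255,320):
  w=d[268:292,u];w=np.where(w==0,9,w);i=w.argmin();print('bar',w2stand(pt(C,u,268+i,w[i]))*1000)
E
```

```text
lidtab [-80.6  -0.7 199. ]
lidtab [-77.6  -0.8 201.7]
lidtab [-71.1  -0.8 201.5]
lidtab [-64.4  -0.8 201.5]
arm [-30.6 -60.5 186.9]
arm [-28.6 -61.8 202.1]
arm [-27.5 -62.1 217.1]
arm [-25.5 -61.4 226. ]
arm [-30.8  59.7 187.2]
arm [-28.6  60.1 202.2]
arm [-26.1  60.7 216.4]
arm [-25.4  60.5 226.1]
0 [(np.float64(-25.156026298154238), np.float64(203.64141704169998)), (np.float64(-22.484039447231353), np.float64(223.46212556254994)), (np.float64(-19.812052596308472), np.float64(243.28283408339996))]
0.1 [(np.float64(-29.14026201152194), np.float64(203.97688222714083)), (np.float64(-28.46039301728291), np.float64(223.96532334071128)), (np.float64(-27.780524023043885), np.float64(243.9537644542817))]
0.2 [(np.float64(-33.1380837774009), np.float64(203.91291161996847)), (np.float64(-34.45712566610135), np.float64(223.86936742995272)), (np.float64(-35.7761675548018), np.float64(243.82582323993694))]
bar [-23.9 -45.3 243.4]
bar [-22.2 -32.8 244.4]
bar [-177.1   -9.5  325.5]
bar [-23.2  34.5 243.1]
```

The arm wires lean 0.13 rad to the rear, so the bail is at about 0. The lid tab is level at 201.5 mm. Nothing is being touched, so I'll hand in.

```bash
python3 -c "
from workcell import job
print(job.hand_in())"
```

```text
the job is handed in; nothing more can be done
None
```

The canister is closed: the lid is fully down and the bail is clamped over it. I handed the job in at about 15 s of the 58 s allowed; no verdict was reported.

- **Lid:** I pushed it shut with closed fingertips on its tab. The tab's top face then measured level at 201.5 mm, which is what a shut lid should give. It was the same after clamping.
- **Bail:** I pinched its tab and swung it up, regripping three times. On the last swing the tab slid in the jaws, so when I let go the bail rested at about 0.19 rad, just at the top. I backed off, closed the fingers and pushed the tab from the front until it met the stop at about 20 N. After I withdrew, the bail's wire arms leaned 0.13 rad to the rear on both sides, so the bail angle is about 0.
- **Bystanders and contact:** In the last wrist and scene pictures the goods stand upright and look unmoved, judged by eye only. The wrist force read about 0.2 N with the gripper clear of the stand.
- **Reach limit:** My first approach to the bail tab, leaned back 30 degrees, ran up against joint limits and stopped short. I gripped it at 10 degrees instead and leaned back as the bail rose.

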